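# Make up two sampling kits

### The job

Make up the two sampling kits from the stock standing along the front of the worktop: the blue-capped vial, the amber dropper bottle and the black rubber stopper go in the yellow tray, the white-capped vial and the white crucible in the green tray. Stand each thing upright on the floor of a compartment, one thing to a compartment, in any order. Leave the spare black-capped vial standing where it is.

Things in the scene. Friction and masses are not known exactly. Their poses are not given: they have to be found in the camera images.
- tray_yellow: Yellow plastic kit tray, fixed, left or right of the mixer; a row of three open compartments, each 60 x 60 mm inside. 68 mm wide (x), 196 mm long (y, the row), plus a 12 mm lug at each end; walls 4 mm thick, rim 11 mm and compartment floors 4 mm above the worktop. Origin: centre of its underside, z up; compartment centres at x = 0, y = -0.064, 0 and +0.064 m in its frame.
- tray_green: Green plastic kit tray, fixed, left or right of the mixer; a row of two open compartments, each 60 x 60 mm inside. 68 mm wide (x), 132 mm long (y, the row), plus a 12 mm lug at each end; walls 4 mm thick, rim 11 mm and compartment floors 4 mm above the worktop. Origin: centre of its underside, z up; compartment centres at x = 0, y = -0.032 and +0.032 m in its frame.
- vial_blue: Clear glass sample vial with a blue screw cap, standing upright, pale blue contents; 22 mm diameter, 58 mm tall with the cap. Origin at the centre of its underside, z up. Goes in the yellow tray.
- vial_white: Clear glass sample vial with a white screw cap, standing upright, orange-brown contents; 22 mm diameter, 58 mm tall with the cap. Origin at the centre of its underside, z up. Goes in the green tray.
- vial_black: Clear glass sample vial with a black screw cap, standing upright, pale contents; 22 mm diameter, 58 mm tall with the cap. Origin at the centre of its underside, z up. Spare: stays where it is.
- dropper: Amber dropper bottle with a black cap and a pale label, standing upright; 33 mm diameter, 63 mm tall with the cap; the full-width body reaches up to about 35 mm. Origin at the centre of its underside, z up. Goes in the yellow tray.
- stopper: Black solid rubber stopper, a truncated cone standing on its narrow end: 36 mm diameter at the top, narrower below, 32 mm tall. Origin at the centre of its underside, z up. Goes in the yellow tray.
- crucible: White porcelain crucible, an open cup tapering from 39 mm diameter at the rim to 22 mm at the foot, 30 mm tall, standing upright. Origin at the centre of its underside, z up. Goes in the green tray.

How it is judged:
At the end, for the whole second after the job is handed in: Each thing of a kit stands in a compartment of its own in its tray: origin within 21 mm of the compartment centre in tray x and y and under 10 mm above the tray underside, tilt under 0.15 rad, released, at rest. The black-capped vial stands upright within 15 mm of its start (x of vial_blue in the frame of tray_yellow between -0.021 and 0.021 m and z of vial_blue in the frame of tray_yellow between 0 and 0.01 m and (y of vial_blue in the frame of tray_yellow between -0.085 and -0.043 m or y of vial_blue in the frame of tray_yellow between -0.021 and 0.021 m or y of vial_blue in the frame of tray_yellow between 0.043 and 0.085 m) and angle between each of vial_blue, dropper, stopper, vial_white, crucible, vial_black's own z axis and vertical below 0.15 rad and linear speed of each of vial_blue, dropper, stopper, vial_white, crucible below 0.02 m/s and contact force between each of vial_blue, dropper, stopper, vial_white, crucible and the fingers below 0.05 N and x of dropper in the frame of tray_yellow between -0.021 and 0.021 m and z of dropper in the frame of tray_yellow between 0 and 0.01 m and (y of dropper in the frame of tray_yellow between -0.085 and -0.043 m or y of dropper in the frame of tray_yellow between -0.021 and 0.021 m or y of dropper in the frame of tray_yellow between 0.043 and 0.085 m) and not (y of dropper in the frame of tray_yellow between -0.085 and -0.043 m and y of vial_blue in the frame of tray_yellow between -0.085 and -0.043 m) and not (y of dropper in the frame of tray_yellow between -0.021 and 0.021 m and y of vial_blue in the frame of tray_yellow between -0.021 and 0.021 m) and not (y of dropper in the frame of tray_yellow between 0.043 and 0.085 m and y of vial_blue in the frame of tray_yellow between 0.043 and 0.085 m) and x of stopper in the frame of tray_yellow between -0.021 and 0.021 m and z of stopper in the frame of tray_yellow between 0 and 0.01 m and (y of stopper in the frame of tray_yellow between -0.085 and -0.043 m or y of stopper in the frame of tray_yellow between -0.021 and 0.021 m or y of stopper in the frame of tray_yellow between 0.043 and 0.085 m) and not (y of stopper in the frame of tray_yellow between -0.085 and -0.043 m and y of vial_blue in the frame of tray_yellow between -0.085 and -0.043 m) and not (y of stopper in the frame of tray_yellow between -0.021 and 0.021 m and y of vial_blue in the frame of tray_yellow between -0.021 and 0.021 m) and not (y of stopper in the frame of tray_yellow between 0.043 and 0.085 m and y of vial_blue in the frame of tray_yellow between 0.043 and 0.085 m) and not (y of stopper in the frame of tray_yellow between -0.085 and -0.043 m and y of dropper in the frame of tray_yellow between -0.085 and -0.043 m) and not (y of stopper in the frame of tray_yellow between -0.021 and 0.021 m and y of dropper in the frame of tray_yellow between -0.021 and 0.021 m) and not (y of stopper in the frame of tray_yellow between 0.043 and 0.085 m and y of dropper in the frame of tray_yellow between 0.043 and 0.085 m) and x of vial_white in the frame of tray_green between -0.021 and 0.021 m and z of vial_white in the frame of tray_green between 0 and 0.01 m and (y of vial_white in the frame of tray_green between -0.053 and -0.011 m or y of vial_white in the frame of tray_green between 0.011 and 0.053 m) and x of crucible in the frame of tray_green between -0.021 and 0.021 m and z of crucible in the frame of tray_green between 0 and 0.01 m and (y of crucible in the frame of tray_green between -0.053 and -0.011 m or y of crucible in the frame of tray_green between 0.011 and 0.053 m) and not (y of crucible in the frame of tray_green between -0.053 and -0.011 m and y of vial_white in the frame of tray_green between -0.053 and -0.011 m) and not (y of crucible in the frame of tray_green between 0.011 and 0.053 m and y of vial_white in the frame of tray_green between 0.011 and 0.053 m) and distance of vial_black from where it was at the start of the episode below 0.015 m); the robot touches nothing.
It fails at once if the spare black-capped vial is shifted by more than 15 mm or knocked over (distance of vial_black from where it was at the start of the episode above 0.015 m or angle between vial_black's own z axis and vertical above 0.3 rad).
It also fails if it takes over 152 s, if anything falls off the work surface, if the arm or the gripper's body presses on something with over 40 N, if the wrist force passes 120 N, or if a joint passes its speed limit or range.

### The arm

A 7-joint arm with a two-finger parallel gripper is mounted at the origin on a cart in front of the work surface, level with it; the furniture and walls round the work are solid. World frame = base frame: x ahead of the robot, y to its left, z up, the work surface at z = 0. Lengths are in m, angles in rad, forces in N, time in s.
With the tool pointing down it reaches from about 0.4 to 0.85 m from the base axis. Payload 4.4 kg.
Tool frame: the origin (TCP) lies at the very end of the fingers, on their centre line; the grasp point (between the pads) lies 19 mm behind it (pinch_z is the distance from the TCP to the grasp point, in m); y points along the fingers, x is the direction in which the jaws open and shut, and the axes are right-handed (so a half turn about y gives the same grasp; the last joint's range is limited). The gripper opens to 94 mm and grips with 3 to 60 N. Pads are 16 mm wide; open, the fingers measure 119 mm over their backs; the gripper's body (75 mm by 177 mm) begins 78 mm behind the grasp point.
Start: joints at [-1.374, 0.628, 0.038, 1.517, -0.027, 0.996, -0.02], TCP at [0.169, 0.628, 0.205] pointing down, gripper open.
Joint ranges: [-3.06, 3.06], [-0.37, 2.12], [-1.25, 1.32], [0.18, 2.47], [-1.1, 4.24], [0.23, 1.98], [-2.94, 2.94]. Speed limits (rad/s): [2.57, 2.57, 3.14, 3.14, 3.14, 3.14, 3.14].

### API

Orientations are given as a 3x3 rotation matrix whose columns are the frame's x, y, z axes.
In Python, from workcell import observe, snapshot, calibration, finish_job, trace, pinch_z gives the robot as it stands.
- The arm moves only by the shell command python3 -m pendant 'ROWS'. ROWS is JSON, a list of rows, each a list of 5 numbers: the closure, from -1 (fully open) to 1 (shut), then the shift along the world's x, y, z in units of 50 mm (1.0 is 50 mm), then the turn about the world's z in rad. In form: [[fingers, tx, ty, tz, roll], ...]. A call has 1 to 20 rows; each row is the pose to reach, as a shift and turn from the pose commanded when the call began; what a row does not reach only later rows make up. A row lasts 1/8 s, in which the tool goes at most 62.5 mm and 10.7 degrees, less where a joint would pass 70% of its speed; a pose out of reach is approached as far as the arm can. A call with a gripper value outside its range is refused whole. The fingers move at their own pace and stop on an object; the grip force is fixed at half the most. Time passes only in rows, so rows that repeat a pose let the fingers close. It gives the time, the measured TCP pose, the force and the opening at its end, in the units of the state.
- observe(): the state, without advancing time (a new reading comes with each control period).
- snapshot(name): name is "side" or "top"; returns (picture, depth): 420x560x3 uint8, red, green, blue; 420x560 float32, m along the optical axis (not along the pixel's ray), 0 where there is no reading.
- calibration(name): a dict with "intrinsics" (3x3 intrinsics, pixels), "cam_to_world" (4x4, takes a point from camera to world coordinates). Camera axes: x right, y down, z forward; pixel columns grow to the right and rows downward; lengths in m; the calibration is good to about 2 mm. A picture is of the moment at which its call begins. calibration takes no time and is no camera call.
- finish_job(): hands the job in, once; it reports no verdict.
Trained networks look in the newest picture that a camera, given by its name, has taken for a name from the list of things; names that differ only in an ending like _2 or _b are one class to them, and where a whole thing is asked for, a point or a joint stands for the part that bears it (a point fixed in the world has none). Each returns a list of dicts, best first, with "confidence" (0 to 1); they miss things now and then, are a little off and sometimes report something else, mostly with a low value. They report only what shows in the picture. A call takes as long as a camera call.
- trace(camera, query): "mask" (420x560 bool, what is visible of it) and "rect" ([left, top, right, bottom] in pixels, round what is visible of it).
The state is a dict: "time": time; "q": joint angles; "qvel": joint speeds; "tau": joint torques, N m; "position": TCP position; "ee_rot": TCP orientation; "contact_force": force on the tool from outside, world axes, zero at the start; "wrist_torque": the same for the moment, N m; "finger_gap": finger opening in m.
Only numpy, scipy, OpenCV 4.12 (cv2) and the standard library are available. Lean on these libraries where they do the work, as an engineer would, in place of code of your own. Each camera call takes 0.05 s, during which the arm holds its last target.

## Working session

There is one attempt and no reset: what is moved stays moved. The work goes in short steps, Python scripts to look and compute and a shell command to move; the robot and the scene stay as the last step left them, time stands still between calls to the robot, and variables do not carry over. Pictures are saved under pics/ and viewed, and the job is handed in when it is done.

```bash
ls; mkdir -p pics; python3 - <<'E'
from workcell import *
import cv2,numpy as np
s=observe();print(s)
print(pinch_z if not callable(pinch_z) else pinch_z())
for n in("side","top"):
    p,d=snapshot(n);cv2.imwrite(f"pics/{n}0.png",p[:,:,::-1]);np.save(f"{n}0.npy",d)
    print(n,calibration(n))
E
```

```text
pics
{'time': 0.0, 'q': array([-1.37376331,  0.62934457,  0.03846215,  1.51833693, -0.02697113,
        0.99628531, -0.01996667]), 'qvel': array([-1.25863404e-03, -1.27023166e-03, -1.55374392e-03, -5.06508407e-04,
       -2.64793104e-04,  5.80111470e-04, -3.61312713e-05]), 'tau': array([-4.69823007e-06, -5.49731791e+01,  1.14324655e+00, -1.86635327e+01,
       -5.23179886e-02,  2.35833018e-02,  1.64259668e-04]), 'position': array([0.16870446, 0.62705118, 0.20456545]), 'ee_rot': array([[ 2.59784661e-01, -4.24175237e-04, -9.65666480e-01],
       [ 9.65664792e-01, -1.80658348e-03,  2.59785000e-01],
       [-1.85475148e-03, -9.99998278e-01, -5.97115862e-05]]), 'contact_force': array([-0.51058367, -0.26530949, -0.02107771]), 'wrist_torque': array([-0.02418594,  0.03287059, -0.01929769]), 'finger_gap': 0.09389585366462104}
0.0188
side {'intrinsics': array([[485.85546439,   0.        , 282.21125344],
       [  0.        , 485.85546439, 205.98026674],
       [  0.        ,   0.        ,   1.        ]]), 'cam_to_world': array([[ 9.79463452e-01, -9.90285427e-02,  1.75626577e-01,
         2.99591625e-01],
       [-2.01621544e-01, -4.79707333e-01,  8.53949429e-01,
        -1.05667532e+00],
       [-3.16010486e-04, -8.71822357e-01, -4.89822088e-01,
         6.67396794e-01],
       [ 0.00000000e+00,  0.00000000e+00,  0.00000000e+00,
         1.00000000e+00]])}
top {'intrinsics': array([[381.10197295,   0.        , 277.58741124],
       [  0.        , 381.10197295, 206.02325644],
       [  0.        ,   0.        ,   1.        ]]), 'cam_to_world': array([[ 0.02688254, -0.99686008,  0.07448024,  0.42615504],
       [-0.99945765, -0.02538538,  0.02097588,  0.01524067],
       [-0.01901931, -0.07500373, -0.99700186,  1.22603243],
       [ 0.        ,  0.        ,  0.        ,  1.        ]])}
```

View pics/side0.png

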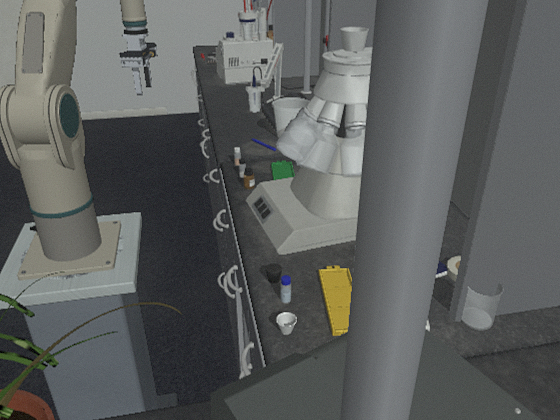

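View pics/top0.png

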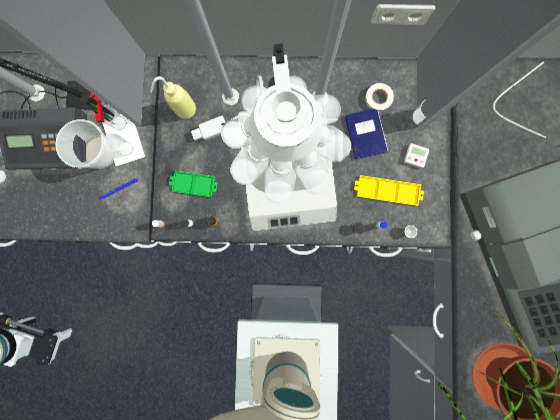

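```bash
cat > h.py <<'E'
from workcell import *
import cv2,numpy as np
def w(n,u,v,d):
    c=calibration(n);K=c["intrinsics"];T=c["cam_to_world"]
    u,v,d=map(np.asarray,(u,v,d))
    P=np.stack([(u-K[0,2])/K[0,0]*d,(v-K[1,2])/K[1,1]*d,d,np.ones_like(d)],-1)
    return (P@T.T)[...,:3]
def cloud(n,m,d):
    v,u=np.nonzero(m&(d>0)); return w(n,u,v,d[v,u].astype(float))
E
python3 - <<'E'
from h import *
np.set_printoptions(precision=4,suppress=True)
for n in("top","side"):
    p,d=snapshot(n)
    for q in["tray_yellow","tray_green","vial_blue","vial_white","vial_black","dropper","stopper","crucible"]:
        for r in trace(n,q)[:2]:
            P=cloud(n,r["mask"],d)
            if len(P)<3: print(n,q,r["confidence"],r["rect"],len(P));continue
            pc=np.percentile(P,[2,50,98],axis=0)
            print(n,q,round(r["confidence"],2),np.array(r["rect"]),len(P),pc[0],pc[1],pc[2])
print(observe()["time"])
E
```

```text
top tray_yellow 0.62 [354.4 176.  424.5 206.4] 1370 [ 0.5372 -0.4102 -0.0006] [ 0.576  -0.3115  0.0047] [ 0.6142 -0.2116  0.0139]
top tray_green 0.87 [169.7 171.6 216.7 195.4] 952 [ 0.5467  0.2469 -0.0008] [0.5824 0.3186 0.005 ] [0.6191 0.3876 0.0134]
top vial_blue 0.51 [373.9 221.7 388.5 230.9] 67 [ 0.4546 -0.2925  0.0004] [ 0.4638 -0.279   0.0505] [ 0.4739 -0.2732  0.0615]
top vial_white 0.56 [150.6 222.1 163.  228. ] 68 [0.4394 0.406  0.0148] [0.449  0.4122 0.0527] [0.4586 0.4252 0.0614]
top vial_black 0.59 [181.1 219.5 191.8 226.9] 58 [0.4451 0.3129 0.0075] [0.454  0.3174 0.0506] [0.4638 0.3294 0.0616]
top stopper 0.39 [351.5 220.  367.3 237.7] 111 [ 0.4376 -0.2334 -0.0019] [ 0.4533 -0.2147  0.0314] [ 0.4724 -0.1966  0.037 ]
top crucible 0.55 [406.6 225.8 419.4 238.5] 109 [ 0.4296 -0.3921 -0.0007] [ 0.4454 -0.3808  0.0158] [ 0.4609 -0.3638  0.0312]
side tray_green 0.57 [269.7 160.4 295.6 179.2] 365 [0.5491 0.2752 0.0017] [0.5858 0.3308 0.0058] [0.6194 0.3925 0.0127]
side vial_blue 0.85 [282.9 271.1 290.8 296.9] 248 [ 0.4552 -0.2972  0.004 ] [ 0.4639 -0.2925  0.0371] [ 0.4745 -0.2
[... 181 characters left out ...]
0 [ 0.4456  0.3085 -0.0006] [0.4534 0.3172 0.0337] [0.4809 0.4589 0.0603]
side dropper 0.75 [243.8 166.  253.2 190.1] 215 [0.4497 0.2262 0.0025] [0.4629 0.234  0.0322] [0.4797 0.3143 0.0631]
side dropper 0.44 [318.8 265.1 352.3 336.2] 1677 [ 0.5347 -0.4054  0.0017] [ 0.5689 -0.2957  0.0053] [ 0.6158 -0.2105  0.0129]
side stopper 0.76 [267.6 263.7 282.1 282.2] 268 [ 0.4382 -0.2311  0.0003] [ 0.4525 -0.2221  0.0301] [ 0.4766 -0.1808  0.0346]
side crucible 0.6 [269.1 266.7 278.2 284.1] 248 [ 0.4384 -0.2312  0.0022] [ 0.4522 -0.2229  0.0305] [ 0.4681 -0.2     0.0346]
side crucible 0.51 [271.7 312.  297.  332.2] 299 [ 0.4313 -0.3929  0.0052] [ 0.4476 -0.3657  0.0216] [ 0.4637 -0.3555  0.0319]
1.0
```

```bash
python3 - <<'E'
from h import *
p=cv2.imread("pics/top0.png");d=np.load("top0.npy")
cv2.imwrite("pics/topa.png",cv2.resize(p[165:245,140:240],None,fx=7,fy=7,interpolation=cv2.INTER_CUBIC))
cv2.imwrite("pics/topb.png",cv2.resize(p[165:245,330:430],None,fx=7,fy=7,interpolation=cv2.INTER_CUBIC))
np.set_printoptions(precision=3,suppress=True,linewidth=150)
# height map coarse over region
v,u=np.mgrid[0:420,0:560]
P=w("top",u,v,d.astype(float))
for r in range(0,245,15):
  print(r,[("%.2f"%P[r,c,2]) for c in range(140,450,15)])
print([P[225,c] for c in (250,290,330)])
E
```

```text
0 ['0.30', '0.30', '0.30', '0.54', '0.30', '0.30', '0.30', '0.30', '0.31', '0.30', '0.31', '0.31', '0.31', '0.53', '0.54', '0.31', '0.31', '0.31', '0.31', '0.31', '0.32']
15 ['0.23', '0.23', '0.23', '0.23', '0.49', '0.23', '0.24', '0.24', '0.24', '0.24', '0.24', '0.24', '0.24', '0.50', '0.24', '0.24', '0.26', '0.25', '0.26', '0.26', '0.25']
30 ['0.15', '0.15', '0.16', '0.16', '0.44', '0.16', '0.16', '0.16', '0.16', '0.16', '0.16', '0.17', '0.17', '0.45', '0.17', '0.17', '0.17', '0.17', '0.17', '0.17', '0.20']
45 ['0.06', '0.07', '0.07', '0.06', '0.07', '0.35', '0.07', '0.07', '0.08', '0.45', '0.08', '0.08', '0.08', '0.38', '0.08', '0.09', '0.08', '0.09', '0.08', '0.09', '0.20']
60 ['0.04', '-0.00', '0.00', '0.00', '0.00', '0.29', '-0.00', '-0.00', '0.00', '0.44', '-0.00', '-0.00', '0.00', '-0.00', '0.00', '-0.00', '-0.00', '0.01', '0.00', '0.08', '0.19']
75 ['0.03', '0.01', '-0.00', '0.00', '-0.00', '0.20', '0.00', '0.00', '0.00', '0.44', '-0.00', '0.00', '0.21', '-0.00', '-0.00', '-0.00', '0.00', '0.00', '0.00', '0.08', '0.19']
90 ['0.02', '-0.00', '0.18', '-0.00', '-0.00', '0.00', 
[... 1311 characters left out ...]
 '-0.00', '0.00', '0.00', '0.00', '0.01', '-0.00', '-0.00']
210 ['0.00', '0.00', '0.00', '-0.00', '-0.00', '0.00', '0.00', '-0.00', '0.08', '0.07', '0.08', '0.07', '0.07', '0.07', '0.00', '-0.00', '-0.00', '-0.00', '0.00', '0.00', '-0.00']
225 ['0.00', '0.06', '0.00', '0.06', '-0.00', '0.04', '-0.01', '-0.01', '0.05', '0.05', '0.04', '-0.00', '-0.00', '0.00', '-0.00', '-0.00', '0.05', '-0.00', '-0.00', '-0.00', '-0.00']
240 ['0.00', '-0.00', '0.00', '0.00', '0.00', '0.00', '-0.00', '-0.00', '-0.00', '-0.00', '-0.00', '0.00', '-0.00', '0.00', '0.00', '-0.00', '1.23', '-0.00', '0.01', '-0.00', '0.00']
[array([0.454, 0.128, 0.002]), array([0.457, 0.   , 0.039]), array([ 0.461, -0.129, -0.001])]
```

View pics/topa.png

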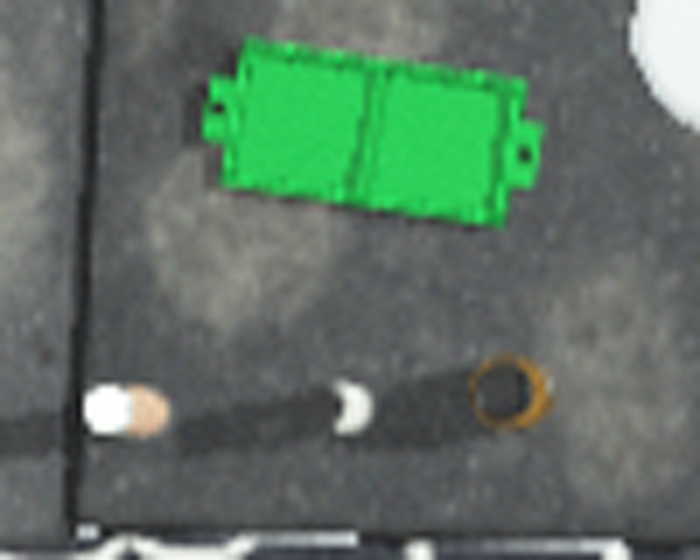

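View pics/topb.png

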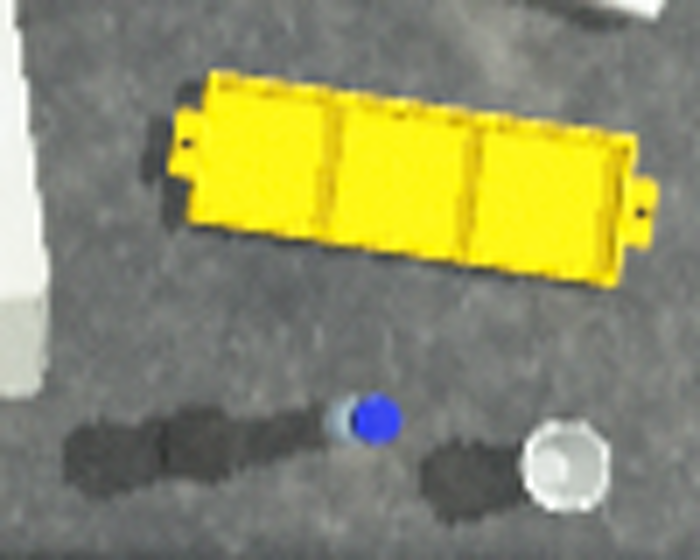

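```bash
python3 - <<'E'
from h import *
np.set_printoptions(precision=4,suppress=True,linewidth=150)
for n in("top","side"):
    d=np.load(n+"0.npy").astype(float)
    v,u=np.mgrid[0:420,0:560]
    P=w(n,u,v,d)
    x,y,z=P[...,0],P[...,1],P[...,2]
    print(n,"floor z",np.median(z[(d>0)&(x>.42)&(x<.53)&(abs(z)<.01)&(y>-.44)&(y<.44)]))
    for name,x0,y0,zr in [("vw",.45,.41,.050),("vk",.454,.317,.050),("dr",.463,.235,.052),("drbody",.463,.235,.02),("st",.453,-.215,.027),("vb",.464,-.285,.05),("cr",.446,-.378,.024)]:
        m=(d>0)&(z>zr)&(z<.075)&(np.hypot(x-x0,y-y0)<.035)
        Q=P[m]
        if len(Q)<3: print(name,len(Q));continue
        c,r=cv2.minEnclosingCircle((Q[:,:2]*1000).astype(np.float32))
        print(name,len(Q),"med",np.median(Q,0),"mean",Q.mean(0),"min",Q.min(0),"max",Q.max(0),"circ",np.array(c),r)
p=cv2.imread("pics/top0.png")
d=np.load("top0.npy").astype(float)
hsv=cv2.cvtColor(p,cv2.COLOR_BGR2HSV)
v,u=np.mgrid[0:420,0:560]
for nm,lo,hi,yc in[("green",(50,120,60),(80,255,255),.32),("yellow",(22,150,90),(33,255,255),-.31)]:
    m=cv2.inRange(hsv,lo,hi)>0
    P=w("top",u,v,d); m&=(P[...,0]>.5)&(P[...,0]<.66)&(P[...,2]<.03)
    if nm=="green": m&=P[...,1]>.2
    else: m&=P[...,1]<-.15
    Q=P[m]
    c,s,a=cv2.minAreaRect((Q[:,:2]*1000).astype(np.float32))
    C=Q[:,:2]-Q[:,:2].mean(0);e=np.linalg.eigh(C.T@C)[1][:,1]
    print(nm,c,s,a,"mean",Q.mean(0),"long axis",e,np.degrees(np.arctan2(e[1],e[0])),"z hist",np.percentile(Q[:,2],[5,30,50,70,90,98]))
E
```

```text
top floor z -2.8509750487515362e-05
vw 36 med [0.4499 0.4162 0.0572] mean [0.4499 0.417  0.057 ] min [0.442  0.4078 0.0525] max [0.4577 0.4263 0.0622] circ [450.0847 416.7944] 10.072787284851074
vk 36 med [0.4538 0.3235 0.0567] mean [0.4541 0.3236 0.0566] min [0.4446 0.314  0.0503] max [0.4631 0.3326 0.0612] circ [454.3171 323.6662] 9.79311752319336
dr 47 med [0.4619 0.243  0.0617] mean [0.4619 0.2428 0.0611] min [0.4498 0.2321 0.052 ] max [0.4746 0.2518 0.0678] circ [462.3495 244.5406] 12.591217041015625
drbody 102 med [0.4621 0.2397 0.0499] mean [0.4621 0.2406 0.0503] min [0.4469 0.2272 0.0212] max [0.4782 0.2597 0.0678] circ [462.873  244.0974] 16.94501495361328
st 100 med [ 0.4529 -0.2125  0.032 ] mean [ 0.4525 -0.2132  0.0319] min [ 0.4373 -0.2309  0.0274] max [ 0.4689 -0.1961  0.0369] circ [ 453.0259 -213.4862] 17.593482971191406
vb 36 med [ 0.4637 -0.2837  0.0564] mean [ 0.464  -0.2843  0.0559] min [ 0.4546 -0.2936  0.0503] max [ 0.4729 -0.2757  0.0594] circ [ 463.8756 -285.4354] 10.09376049041748
cr 38 med [ 0.4486 -0.3815  0.0273] mean [ 0.4477 -0.3786  0.028 ] min [ 0.4294 
[... 1041 characters left out ...]
 [ 0.4744 -0.2763  0.0608] circ [ 466.1503 -285.9493] 10.841934204101562
cr 139 med [ 0.4488 -0.3658  0.0289] mean [ 0.4486 -0.3711  0.0284] min [ 0.4294 -0.3949  0.0241] max [ 0.4664 -0.3553  0.0329] circ [ 448.0059 -374.9883] 20.143705368041992
green (583.7626953125, 318.65118408203125) (159.74977111816406, 71.72505187988281) 83.61517333984375 mean [0.5835 0.3171 0.0056] long axis [0.1225 0.9925] 82.9632893612396 z hist [0.0002 0.0034 0.005  0.0073 0.0112 0.0144]
yellow (577.7327880859375, -313.3231201171875) (223.52684020996094, 72.94789123535156) 82.25619506835938 mean [ 0.5775 -0.3126  0.0054] long axis [0.1281 0.9918] 82.64003515655277 z hist [0.0001 0.0031 0.0047 0.007  0.011  0.014 ]
```

```bash
python3 -m pendant '[[-1,5.64,-4.22,0,-1.434],[-1,5.64,-4.22,0,-1.434],[-1,5.64,-4.22,0,-1.434],[-1,5.64,-4.22,0,-1.434],[-1,5.64,-4.22,0,-1.434],[-1,5.64,-4.22,0,-1.434],[-1,5.64,-4.22,0,-1.434],[-1,5.64,-4.22,0,-1.434],[-1,5.64,-4.22,0,-1.434],[-1,5.64,-4.22,-1.69,-1.434],[-1,5.64,-4.22,-1.69,-1.434],[-1,5.64,-4.22,-1.69,-1.434],[-1,5.64,-4.22,-1.69,-1.434]]'
python3 - <<'E'
from h import *
s=observe();print(s['q'],s['ee_rot'])
p,d=snapshot("top");cv2.imwrite("pics/top1.png",p[:,:,::-1])
p,d=snapshot("side");cv2.imwrite("pics/side1.png",p[:,:,::-1])
E
```

```text
time: 2.62
position: [0.4517, 0.4173, 0.1222]
ee_rot: [[0.992, 0.002, 0.125], [-0.125, 0.001, 0.992], [0.001, -1.0, 0.002]]
contact_force: [-0.3, 0.4, -0.0]
finger_gap: 0.094
[-1.02532314  0.70597047  0.38632646  1.70980206 -0.35044563  0.79249565
 -0.59943359] [[ 0.99220034  0.00157757  0.12464347]
 [-0.12464575  0.00143788  0.99220027]
 [ 0.00138604 -0.99999772  0.0016233 ]]
```

View pics/top1.png

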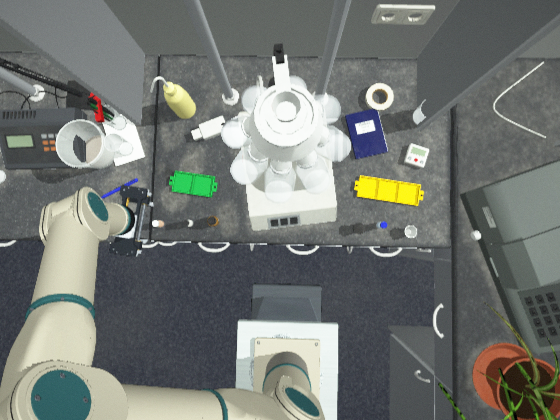

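View pics/side1.png

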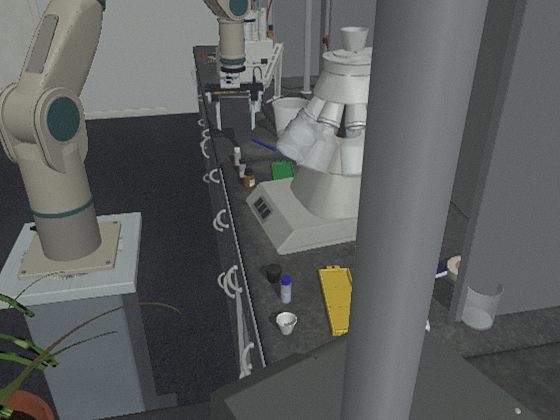

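```bash
python3 -m pendant '[[-1,0,0,-1,0],[-1,0,0,-2.1,0],[-1,0,0,-2.1,0],[-1,0,0,-2.1,0],[1,0,0,-2.1,0],[1,0,0,-2.1,0],[1,0,0,-2.1,0],[1,0,0,-2.1,0],[1,0,0,-2.1,0],[1,0,0,-2.1,0],[1,0,0,-2.1,0],[1,0,0,-2.1,0],[1,0,0,-2.1,0]]'
python3 - <<'E'
from h import *
p,d=snapshot("side");cv2.imwrite("pics/side2.png",cv2.resize(p[60:220,180:320,::-1],None,fx=3.7,fy=3.7))
E
```

```text
time: 4.35
position: [0.4508, 0.4167, 0.0159]
ee_rot: [[0.992, -0.0, 0.126], [-0.126, -0.0, 0.992], [-0.0, -1.0, -0.0]]
contact_force: [-0.5, -1.0, 0.5]
finger_gap: 0.0223
```

View pics/side2.png

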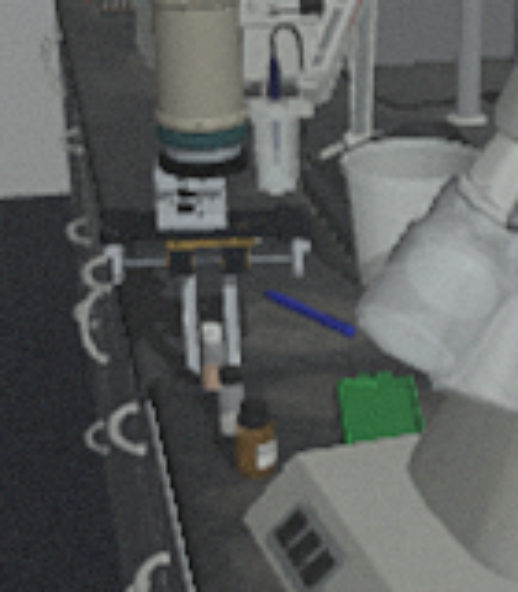

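```bash
python3 -m pendant '[[1,0,0,1,0],[1,0,0,2,0],[1,0,0,2,0],[1,1,-0.5,2,0],[1,2,-1,2,0],[1,2.74,-1.34,2,0],[1,2.74,-1.34,2,0],[1,2.74,-1.34,1,0],[1,2.74,-1.34,0.5,0],[1,2.74,-1.34,0.5,0],[1,2.74,-1.34,0.5,0]]'
python3 - <<'E'
from h import *
p,d=snapshot("side");cv2.imwrite("pics/side3.png",cv2.resize(p[60:220,180:320,::-1],None,fx=3.7,fy=3.7))
p,d=snapshot("top");cv2.imwrite("pics/top3.png",cv2.resize(p[125:245,100:240,::-1],None,fx=5,fy=5))
E
```

```text
time: 5.78
position: [0.5877, 0.3505, 0.0417]
ee_rot: [[0.992, 0.001, 0.125], [-0.125, 0.001, 0.992], [0.0, -1.0, 0.001]]
contact_force: [0.9, 0.2, -0.2]
finger_gap: 0.0216
```

View pics/side3.png

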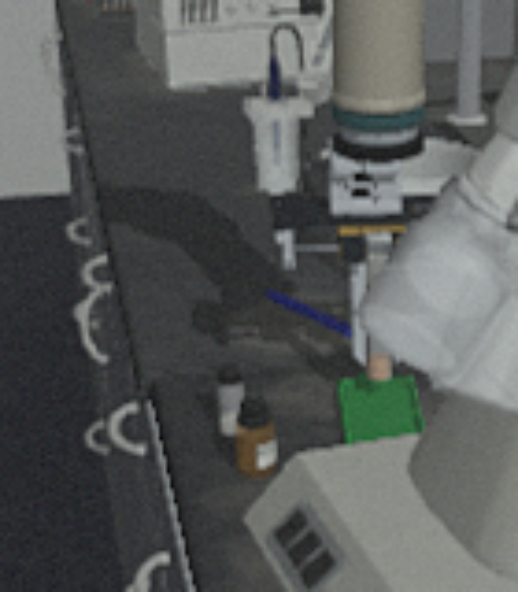

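View pics/top3.png

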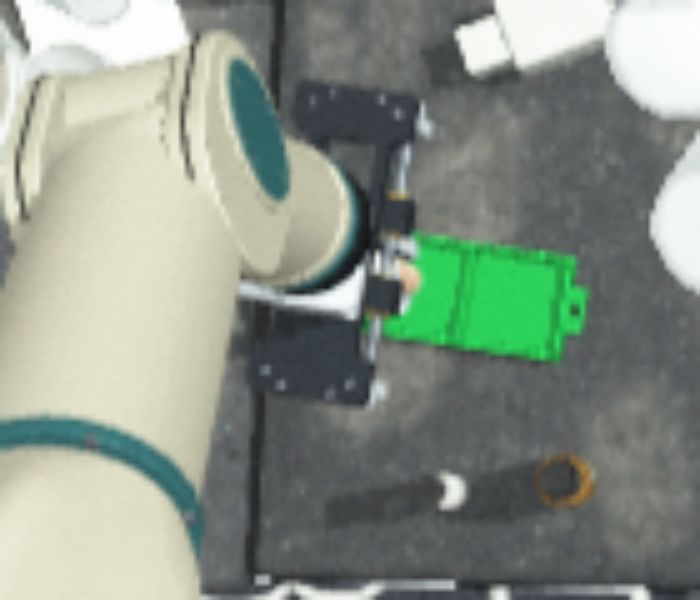

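```bash
python3 -m pendant '[[1,0,0,-0.2,0],[1,0,0,-0.41,0],[1,0,0,-0.41,0],[-1,0,0,-0.41,0],[-1,0,0,-0.41,0],[-1,0,0,-0.41,0],[-1,0,0,-0.41,0],[-1,0,0,-0.41,0],[-1,0,0,0.5,0],[-1,0,0,1.6,0],[-1,0,0,1.6,0]]'
python3 - <<'E'
from h import *
p,d=snapshot("side");cv2.imwrite("pics/side4.png",cv2.resize(p[60:220,180:320,::-1],None,fx=3.7,fy=3.7))
E
```

```text
time: 7.25
position: [0.5913, 0.3511, 0.1262]
ee_rot: [[0.992, 0.008, 0.126], [-0.126, 0.005, 0.992], [0.008, -1.0, 0.006]]
contact_force: [0.4, 0.0, 0.1]
finger_gap: 0.0936
```

View pics/side4.png

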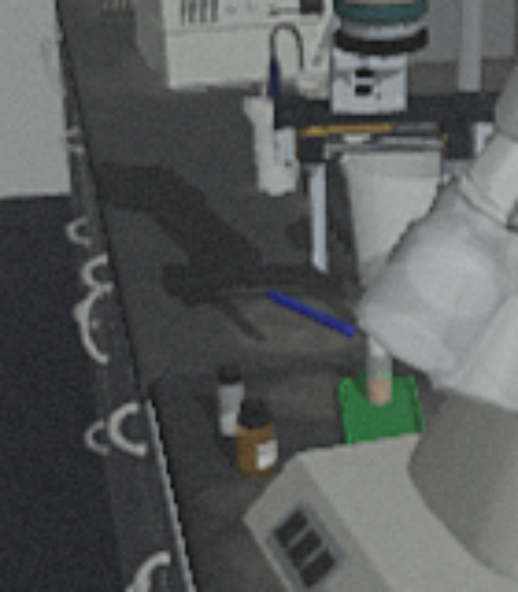

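```bash
python3 -m pendant '[[-1,-1,-1,0,0],[-1,-2,-2,0,0],[-1,-2.49,-2.17,0,0],[-1,-2.49,-2.17,0,0],[-1,-2.49,-2.17,-0.5,0],[-1,-2.49,-2.17,-0.5,0],[-1,-2.49,-2.17,-0.5,0]]'
python3 - <<'E'
from h import *
print(observe()['position'])
p,d=snapshot("side");cv2.imwrite("pics/side5.png",cv2.resize(p[60:220,180:320,::-1],None,fx=3.7,fy=3.7))
E
```

```text
time: 8.18
position: [0.4639, 0.2415, 0.0958]
ee_rot: [[0.992, 0.0, 0.126], [-0.126, -0.0, 0.992], [0.0, -1.0, -0.0]]
contact_force: [0.2, -0.6, 0.2]
finger_gap: 0.0939
[0.4639067  0.2414809  0.09582224]
```

View pics/side5.png

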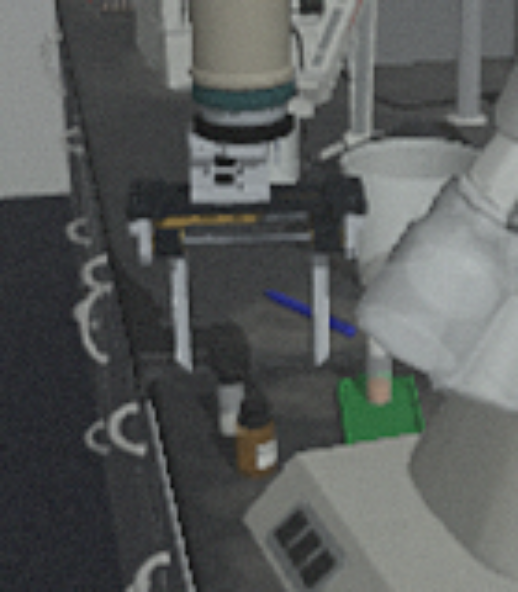

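```bash
python3 -m pendant '[[-1,0,0,-0.8,0],[-1,0,0,-1.65,0],[-1,0,0,-1.65,0],[-1,0,0,-1.65,0],[1,0,0,-1.65,0],[1,0,0,-1.65,0],[1,0,0,-1.65,0],[1,0,0,-1.65,0],[1,0,0,-1.65,0],[1,0,0,-1.65,0],[1,0,0,-1.65,0],[1,0,0,-1.65,0],[1,0,0,-1.65,0]]'
python3 - <<'E'
from h import *
p,d=snapshot("side");cv2.imwrite("pics/side6.png",cv2.resize(p[60:220,180:320,::-1],None,fx=3.7,fy=3.7))
E
```

```text
time: 9.85
position: [0.4633, 0.2412, 0.0134]
ee_rot: [[0.992, -0.0, 0.126], [-0.126, -0.0, 0.992], [-0.0, -1.0, -0.0]]
contact_force: [-0.3, -0.9, 0.5]
finger_gap: 0.032
```

View pics/side6.png

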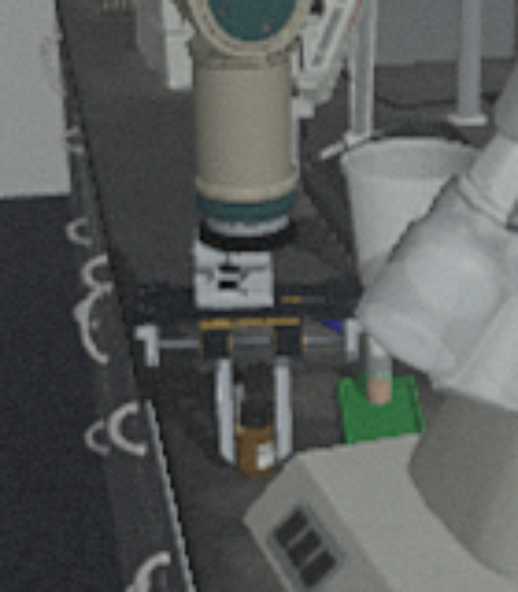

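```bash
python3 - <<'E'
from h import *
d=np.load("top0.npy").astype(float)
v,u=np.mgrid[0:420,0:560];P=w("top",u,v,d)
m=(d>0)&(abs(P[...,1])<.25)&(P[...,0]>.35)
d2=np.load("side0.npy").astype(float);P2=w("side",u,v,d2);m2=(d2>0)&(abs(P2[...,1])<.25)&(P2[...,0]>.35)
for a in(.06,.1,.15,.2,.25,.3,.35,.4,.45):
    A=P[m&(P[...,2]>a)]; A2=P2[m2&(P2[...,2]>a)&(P2[...,2]<.6)]
    print(a,np.percentile(A[:,0],.5),A[:,1].min(),A[:,1].max(),np.percentile(A2[:,0],.5))
E
```

```text
0.06 0.4785967629772017 -0.24998518739230088 0.24996925184734023 0.480043700484377
0.1 0.5218438399325239 -0.24998518739230088 0.24996925184734023 0.5208325557616524
0.15 0.5212548427094527 -0.24998518739230088 0.24996925184734023 0.5195972390364004
0.2 0.52081850381205 -0.2499132528341069 0.24965536488174067 0.5190191664246188
0.25 0.5389119742571834 -0.2495583595631288 0.24965536488174067 0.5412880442267989
0.3 0.5815573379332662 -0.2489021616206771 0.24897135906731088 0.5847292487384087
0.35 0.6028536632786514 -0.09803136698718223 0.22395168949272964 0.6053115518971808
0.4 0.6170462919615691 -0.09801736000273342 0.22395168949272964 0.6192713136298014
0.45 0.6539714867077632 -0.09791113396261283 0.22395168949272964 0.6559215091801872
```

```bash
python3 -m pendant '[[1,0,0,1,0],[1,0,0,2,0],[1,-0.3,0,3,0],[1,-0.6,0,4,0],[1,-0.86,0,4.7,0],[1,-0.86,0,4.7,0],[1,-0.86,-1,4.7,0],[1,-0.86,-2,4.7,0],[1,-0.86,-3,4.7,0],[1,-0.86,-4,4.7,0],[1,-0.86,-4.8,4.7,0],[1,-0.86,-4.8,4.7,0],[1,-0.86,-4.8,4.7,0]]'
python3 - <<'E'
from h import *
print(observe()['q'])
p,d=snapshot("side");cv2.imwrite("pics/side7.png",p[:,:,::-1])
p,d=snapshot("top");cv2.imwrite("pics/top7.png",p[:,:,::-1])
E
```

```text
time: 11.52
position: [0.42, 0.0017, 0.2477]
ee_rot: [[0.992, -0.002, 0.126], [-0.126, 0.0, 0.992], [-0.001, -1.0, -0.0]]
contact_force: [-0.4, -0.3, -0.4]
finger_gap: 0.032
[-0.51661153  0.27715718  0.56879517  2.06864195 -0.19764923  0.84898369
  0.04045555]
```

View pics/side7.png

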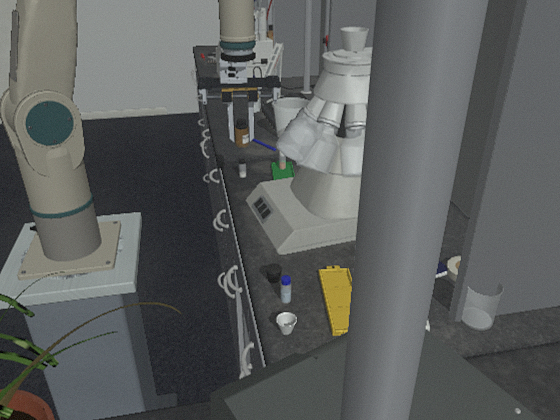

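View pics/top7.png

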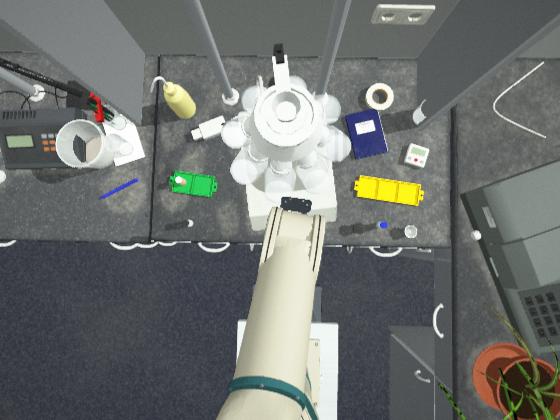

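```bash
python3 -m pendant '[[1,0,-1,0,0],[1,0,-2,0,0],[1,0,-3,0,0],[1,0,-4,0,0],[1,0,-5.02,0,0],[1,0,-5.02,0,0],[1,1,-5.02,-1,0],[1,2,-5.02,-2,0],[1,3.0,-5.02,-3,0],[1,3.32,-5.02,-3.9,0],[1,3.32,-5.02,-4,0],[1,3.32,-5.02,-4,0],[1,3.32,-5.02,-4,0]]'
python3 - <<'E'
from h import *
print(observe()['position'],observe()['q'])
p,d=snapshot("side");cv2.imwrite("pics/side8.png",p[:,:,::-1])
p,d=snapshot("top");cv2.imwrite("pics/top8.png",p[:,:,::-1])
E
```

```text
time: 13.25
position: [0.5865, -0.2504, 0.0509]
ee_rot: [[0.992, 0.002, 0.126], [-0.126, -0.001, 0.992], [0.002, -1.0, -0.001]]
contact_force: [-0.2, -0.6, -0.0]
finger_gap: 0.0323
[ 0.58650547 -0.25040738  0.05085558] [ 0.10632063  0.84350152  0.43483375  1.68627505 -0.4964804   0.72091588
  0.66485505]
```

View pics/side8.png

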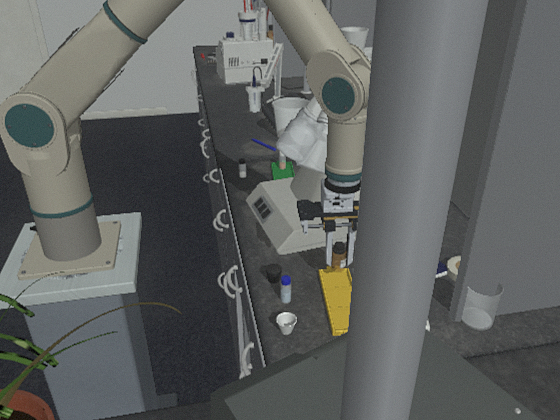

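View pics/top8.png

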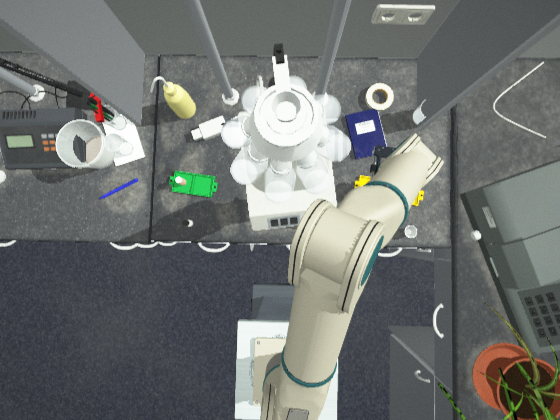

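```bash
python3 -m pendant '[[1,0,0,-0.4,0],[1,0,0,-0.66,0],[1,0,0,-0.66,0],[1,0,0,-0.66,0],[-1,0,0,-0.66,0],[-1,0,0,-0.66,0],[-1,0,0,-0.66,0],[-1,0,0,-0.66,0],[-1,0,0,-0.66,0],[-1,0,0,0.4,0],[-1,0,0,1.4,0],[-1,0,0,1.4,0],[-1,0,0,1.4,0],[-1,0,0,1.4,0]]'
python3 - <<'E'
from h import *
p,d=snapshot("side");cv2.imwrite("pics/side9.png",cv2.resize(p[180:340,230:370,::-1],None,fx=3.7,fy=3.7))
E
```

```text
time: 15.1
position: [0.5854, -0.2491, 0.1169]
ee_rot: [[0.992, -0.003, 0.126], [-0.126, 0.001, 0.992], [-0.003, -1.0, 0.001]]
contact_force: [0.5, -0.4, -0.0]
finger_gap: 0.094
```

View pics/side9.png

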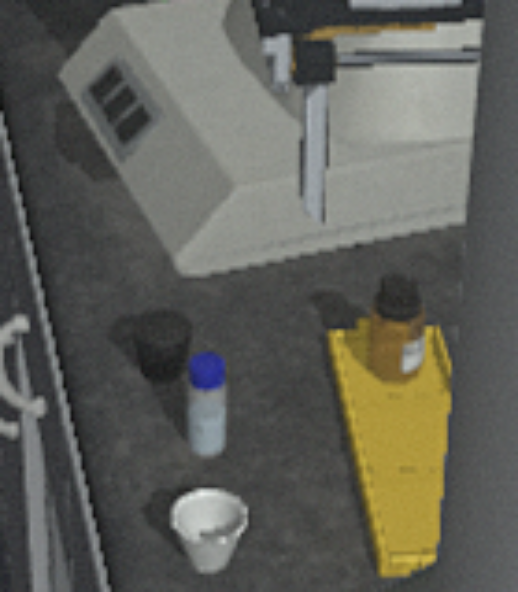

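```bash
python3 -m pendant '[[-1,-1,-0.4,0,0],[-1,-2,-0.72,0,0],[-1,-2.43,-0.72,0,0],[-1,-2.43,-0.72,0,0],[-1,-2.43,-0.72,0,0],[-1,-2.43,-0.72,-1,0],[-1,-2.43,-0.72,-2.09,0],[-1,-2.43,-0.72,-2.09,0],[-1,-2.43,-0.72,-2.09,0],[1,-2.43,-0.72,-2.09,0],[1,-2.43,-0.72,-2.09,0],[1,-2.43,-0.72,-2.09,0],[1,-2.43,-0.72,-2.09,0],[1,-2.43,-0.72,-2.09,0],[1,-2.43,-0.72,-2.09,0],[1,-2.43,-0.72,-2.09,0],[1,-2.43,-0.72,-2.09,0],[1,-2.43,-0.72,-2.09,0]]'
python3 - <<'E'
from h import *
p,d=snapshot("side");cv2.imwrite("pics/side10.png",cv2.resize(p[180:340,230:370,::-1],None,fx=3.7,fy=3.7))
E
```

```text
time: 17.4
position: [0.4648, -0.2858, 0.0139]
ee_rot: [[0.992, -0.0, 0.126], [-0.126, 0.0, 0.992], [-0.0, -1.0, 0.0]]
contact_force: [-0.5, -0.4, -0.4]
finger_gap: 0.0222
```

View pics/side10.png

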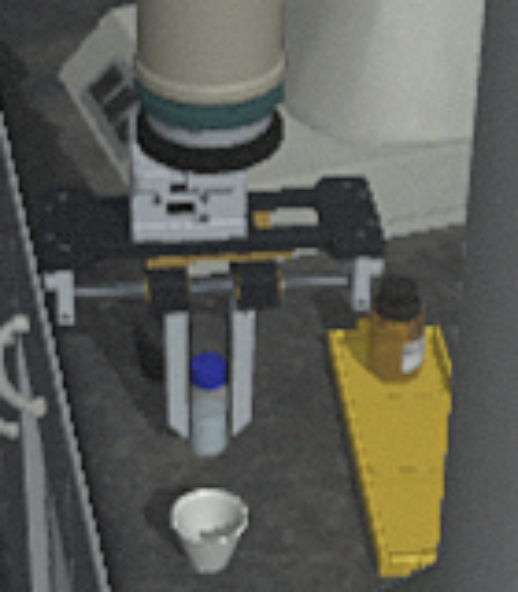

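```bash
python3 -m pendant '[[1,0,0,1,0],[1,0,0,1.8,0],[1,1,-0.3,1.8,0],[1,2,-0.55,1.8,0],[1,2.26,-0.55,1.8,0],[1,2.26,-0.55,1.8,0],[1,2.26,-0.55,1,0],[1,2.26,-0.55,0.3,0],[1,2.26,-0.55,0.1,0],[1,2.26,-0.55,0.1,0],[1,2.26,-0.55,0.1,0]]'
python3 - <<'E'
from h import *
p,d=snapshot("side");cv2.imwrite("pics/side11.png",cv2.resize(p[180:340,230:370,::-1],None,fx=3.7,fy=3.7))
E
```

```text
time: 18.82
position: [0.5778, -0.3139, 0.0201]
ee_rot: [[0.992, 0.001, 0.126], [-0.126, -0.001, 0.992], [0.001, -1.0, -0.001]]
contact_force: [-0.2, 0.4, -0.4]
finger_gap: 0.0217
```

View pics/side11.png

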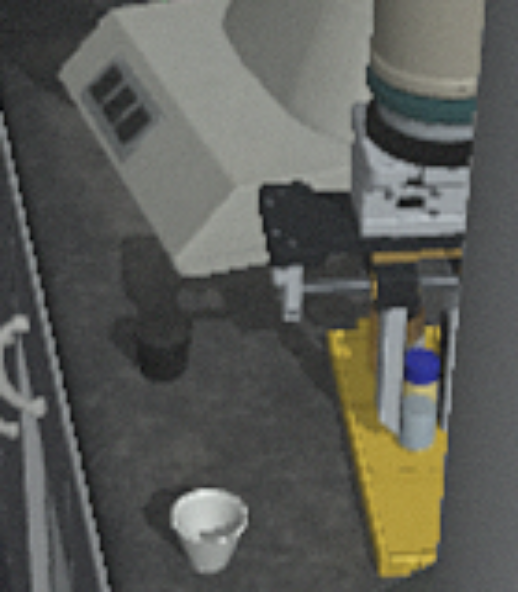

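```bash
python3 -m pendant '[[1,0,0,-0.03,0],[1,0,0,-0.03,0],[-1,0,0,-0.03,0],[-1,0,0,-0.03,0],[-1,0,0,-0.03,0],[-1,0,0,-0.03,0],[-1,0,0,-0.03,0],[-1,0,0,1,0],[-1,0,0,2,0],[-1,0,0,2,0],[-1,-1,0.8,2,0],[-1,-2,1.6,2,0],[-1,-2.49,2.0,2,0],[-1,-2.49,2.0,2,0],[-1,-2.49,2.0,1,0],[-1,-2.49,2.0,1,0],[-1,-2.49,2.0,1,0],[-1,-2.49,2.0,1,0]]'
python3 - <<'E'
from h import *
print(observe()['position'])
p,d=snapshot("side");cv2.imwrite("pics/side12.png",cv2.resize(p[180:340,230:370,::-1],None,fx=3.7,fy=3.7))
E
```

```text
time: 21.12
position: [0.4544, -0.2142, 0.0701]
ee_rot: [[0.992, 0.002, 0.126], [-0.126, -0.001, 0.992], [0.002, -1.0, -0.001]]
contact_force: [-0.1, 0.2, -0.1]
finger_gap: 0.094
[ 0.45436523 -0.21415004  0.07012916]
```

View pics/side12.png

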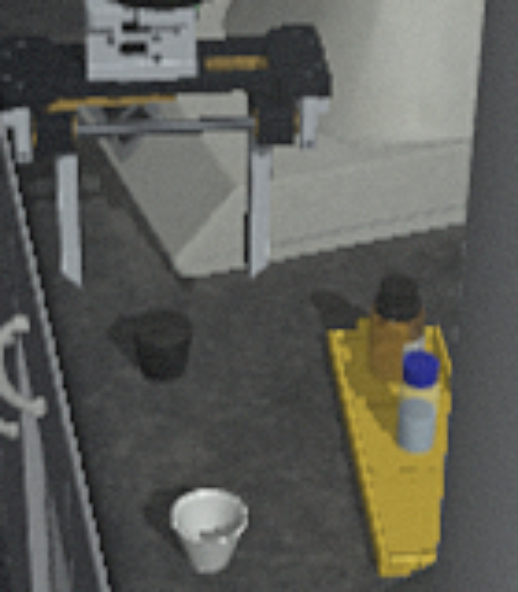

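```bash
python3 -m pendant '[[-1,0,0,-0.6,0],[-1,0,0,-1.21,0],[-1,0,0,-1.21,0],[-1,0,0,-1.21,0],[1,0,0,-1.21,0],[1,0,0,-1.21,0],[1,0,0,-1.21,0],[1,0,0,-1.21,0],[1,0,0,-1.21,0],[1,0,0,-1.21,0],[1,0,0,-1.21,0],[1,0,0,-1.21,0]]'
python3 -m pendant '[[1,0,0,0.6,0],[1,0,0,1.2,0],[1,0,0,1.2,0],[1,0,0,1.2,0]]'
python3 - <<'E'
from h import *
p,d=snapshot("side");cv2.imwrite("pics/side13.png",cv2.resize(p[180:340,230:370,::-1],None,fx=3.7,fy=3.7))
E
```

```text
time: 22.68
position: [0.4532, -0.2133, 0.0084]
ee_rot: [[0.992, -0.0, 0.126], [-0.126, 0.0, 0.992], [-0.0, -1.0, 0.0]]
contact_force: [-0.2, 0.7, 0.3]
finger_gap: 0.0336
time: 23.18
position: [0.4531, -0.2128, 0.068]
ee_rot: [[0.992, -0.0, 0.125], [-0.125, 0.001, 0.992], [-0.001, -1.0, 0.0]]
contact_force: [-0.3, -0.5, -1.2]
finger_gap: 0.0334
```

View pics/side13.png

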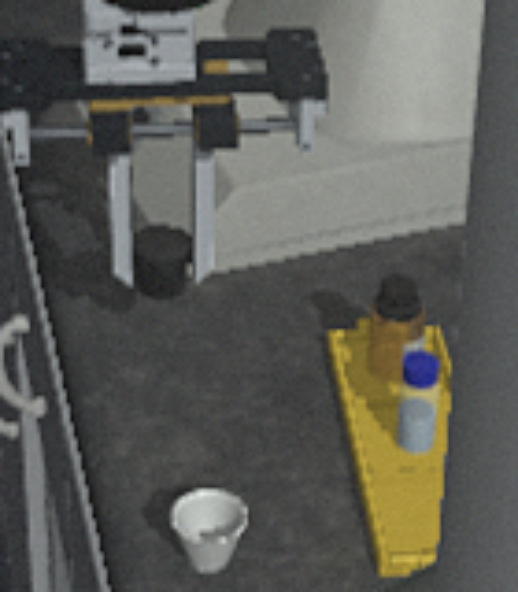

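```bash
python3 -m pendant '[[1,0,0,1,0],[1,0.7,-1,1,0],[1,1.4,-2,1,0],[1,2.1,-3,1,0],[1,2.32,-3.26,1,0],[1,2.32,-3.26,1,0],[1,2.32,-3.26,0,0],[1,2.32,-3.26,-0.9,0],[1,2.32,-3.26,-0.9,0],[1,2.32,-3.26,-0.9,0],[1,2.32,-3.26,-0.9,0],[1,2.32,-3.26,-0.9,0]]'
python3 - <<'E'
from h import *
p,d=snapshot("side");cv2.imwrite("pics/side14.png",cv2.resize(p[180:340,230:370,::-1],None,fx=3.7,fy=3.7))
print(observe()['position'])
E
```

```text
time: 24.72
position: [0.5702, -0.3768, 0.0252]
ee_rot: [[0.992, 0.002, 0.125], [-0.125, -0.001, 0.992], [0.002, -1.0, -0.001]]
contact_force: [0.0, -0.5, 0.5]
finger_gap: 0.0335
[ 0.5700366  -0.37667294  0.02488793]
```

View pics/side14.png

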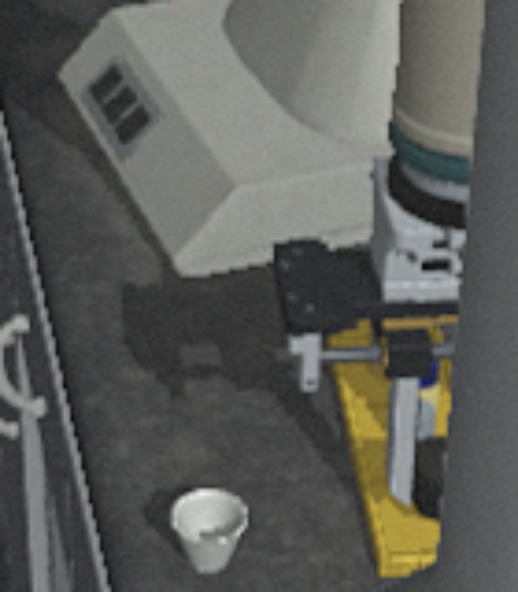

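```bash
python3 -m pendant '[[1,0,0,-0.2,0],[1,0,0,-0.21,0],[1,0,0,-0.21,0],[-1,0,0,-0.21,0],[-1,0,0,-0.21,0],[-1,0,0,-0.21,0],[-1,0,0,-0.21,0],[-1,0,0,-0.21,0],[-1,0,0,0.5,0],[-1,0,0,1.5,0],[-1,0,0,1.5,0],[-1,-1,0.04,1.5,0],[-1,-2,0.04,1.5,0],[-1,-2.46,0.04,1.5,0],[-1,-2.46,0.04,1,0],[-1,-2.46,0.04,1,0],[-1,-2.46,0.04,1,0]]'
python3 - <<'E'
from h import *
p,d=snapshot("side");cv2.imwrite("pics/side15.png",cv2.resize(p[180:340,230:370,::-1],None,fx=3.7,fy=3.7))
p,d=snapshot("top");cv2.imwrite("pics/top15.png",cv2.resize(p[145:245,330:450,::-1],None,fx=5,fy=5))
print(observe()['position'])
E
```

```text
time: 26.9
position: [0.4465, -0.3743, 0.0734]
ee_rot: [[0.992, -0.0, 0.125], [-0.125, 0.0, 0.992], [-0.0, -1.0, 0.0]]
contact_force: [-0.5, 0.2, -0.3]
finger_gap: 0.0944
[ 0.44692859 -0.37456228  0.07390326]
```

View pics/side15.png

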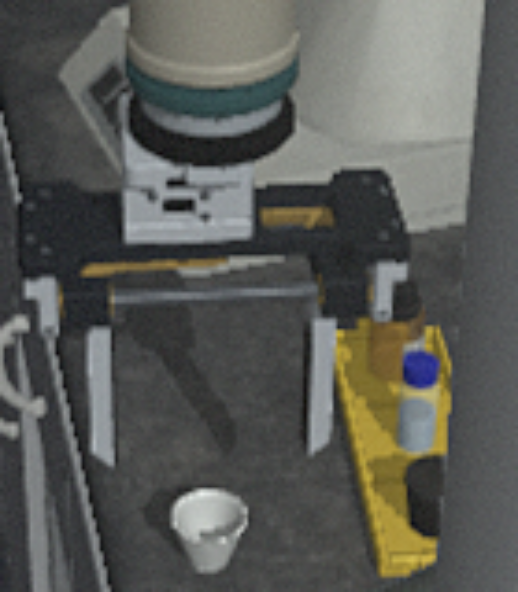

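View pics/top15.png

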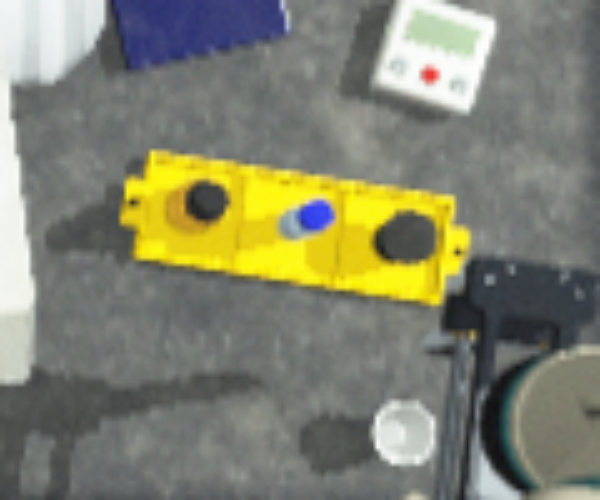

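```bash
python3 -m pendant '[[-1,0,0,-0.6,0],[-1,0,0,-1.27,0],[-1,0,0,-1.27,0],[-1,0,0,-1.27,0],[1,0,0,-1.27,0],[1,0,0,-1.27,0],[1,0,0,-1.27,0],[1,0,0,-1.27,0],[1,0,0,-1.27,0],[1,0,0,-1.27,0],[1,0,0,-1.27,0],[1,0,0,-1.27,0]]'
python3 -m pendant '[[1,0,0,0.6,0],[1,0,0,1.2,0],[1,0,0,1.2,0],[1,0,0,1.2,0]]'
python3 - <<'E'
from h import *
p,d=snapshot("side");cv2.imwrite("pics/side16.png",cv2.resize(p[180:340,230:370,::-1],None,fx=3.7,fy=3.7))
E
```

```text
time: 28.5
position: [0.4464, -0.3743, 0.01]
ee_rot: [[0.992, 0.0, 0.126], [-0.126, 0.0, 0.992], [0.0, -1.0, 0.0]]
contact_force: [-0.4, -0.2, -0.4]
finger_gap: 0.0363
time: 29.0
position: [0.4461, -0.3737, 0.0694]
ee_rot: [[0.992, -0.001, 0.125], [-0.125, 0.001, 0.992], [-0.001, -1.0, 0.001]]
contact_force: [-0.4, 0.7, 0.2]
finger_gap: 0.0365
```

View pics/side16.png

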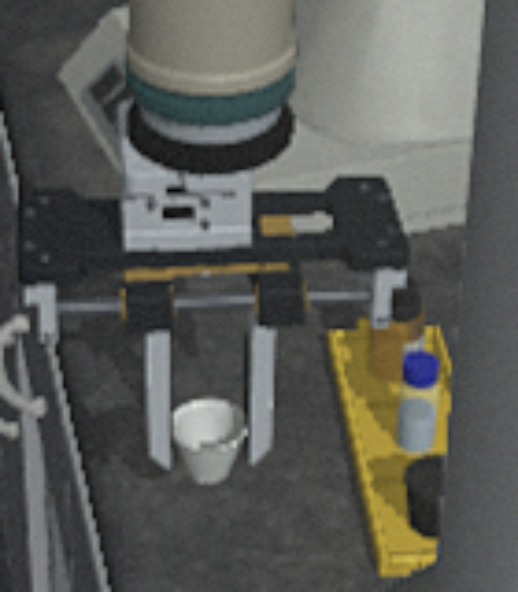

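```bash
python3 -m pendant '[[1,0,0,1,0],[1,0,0,2,0],[1,-0.2,0.5,3,0],[1,-0.52,1,3.6,0],[1,-0.52,2,3.6,0],[1,-0.52,3,3.6,0],[1,-0.52,4,3.6,0],[1,-0.52,5,3.6,0],[1,-0.52,6,3.6,0],[1,-0.52,7,3.6,0],[1,-0.52,8,3.6,0],[1,-0.52,9,3.6,0],[1,-0.52,10,3.6,0],[1,-0.52,11,3.6,0],[1,-0.52,12,3.6,0],[1,-0.52,13.2,3.6,0],[1,-0.52,13.2,3.6,0],[1,-0.52,13.2,3.6,0]]'
python3 - <<'E'
from h import *
p,d=snapshot("side");cv2.imwrite("pics/side17.png",cv2.resize(p[20:220,150:350,::-1],None,fx=3,fy=3))
print(observe()['position'],observe()['q'])
E
```

```text
time: 31.3
position: [0.4198, 0.2847, 0.249]
ee_rot: [[0.992, -0.001, 0.126], [-0.126, -0.002, 0.992], [-0.001, -1.0, -0.002]]
contact_force: [0.6, -0.2, -0.1]
finger_gap: 0.0368
[0.42013881 0.28414061 0.24928537] [-1.02442078  0.41263288  0.53155737  1.86068798 -0.25376805  0.93753872
 -0.50528422]
```

View pics/side17.png

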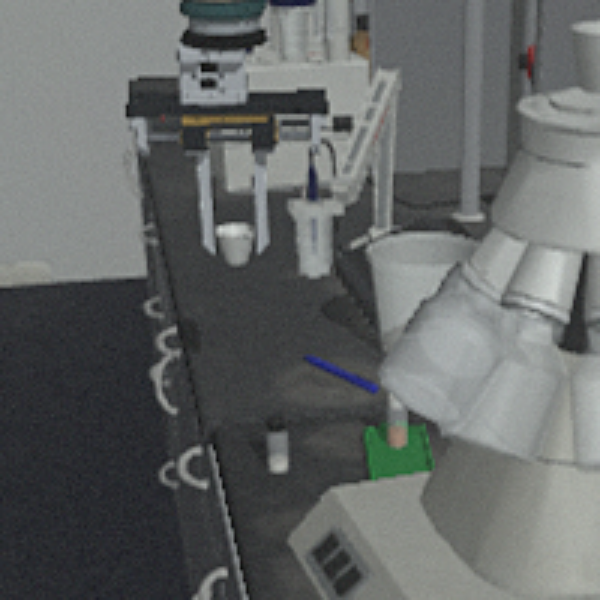

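```bash
python3 -m pendant '[[1,1,0.03,0,0],[1,2,0.03,0,0],[1,3,0.03,0,0],[1,3.2,0.03,-1,0],[1,3.2,0.03,-2,0],[1,3.2,0.03,-3,0],[1,3.2,0.03,-4,0],[1,3.2,0.03,-4.3,0],[1,3.2,0.03,-4.3,0],[1,3.2,0.03,-4.3,0],[1,3.2,0.03,-4.3,0]]'
python3 - <<'E'
from h import *
p,d=snapshot("side");cv2.imwrite("pics/side18.png",cv2.resize(p[60:220,180:320,::-1],None,fx=3.7,fy=3.7))
p,d=snapshot("top");cv2.imwrite("pics/top18.png",cv2.resize(p[125:245,100:240,::-1],None,fx=5,fy=5))
print(observe()['position'])
E
```

```text
time: 32.72
position: [0.5817, 0.2877, 0.037]
ee_rot: [[0.992, 0.003, 0.126], [-0.126, 0.002, 0.992], [0.003, -1.0, 0.002]]
contact_force: [0.6, -0.3, 0.2]
finger_gap: 0.0367
[0.58107459 0.2877251  0.03639333]
```

View pics/side18.png

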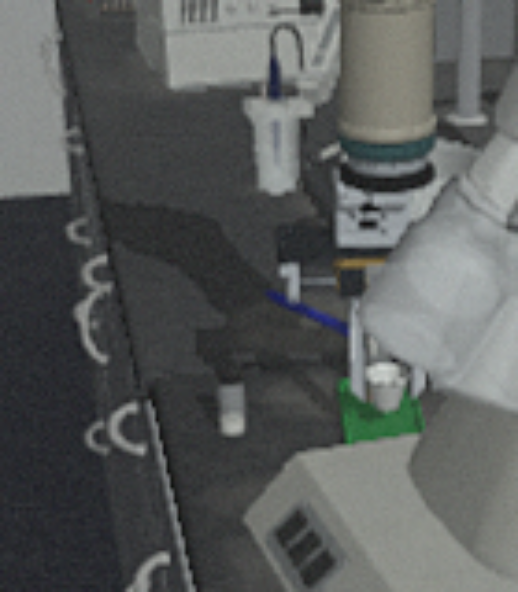

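View pics/top18.png

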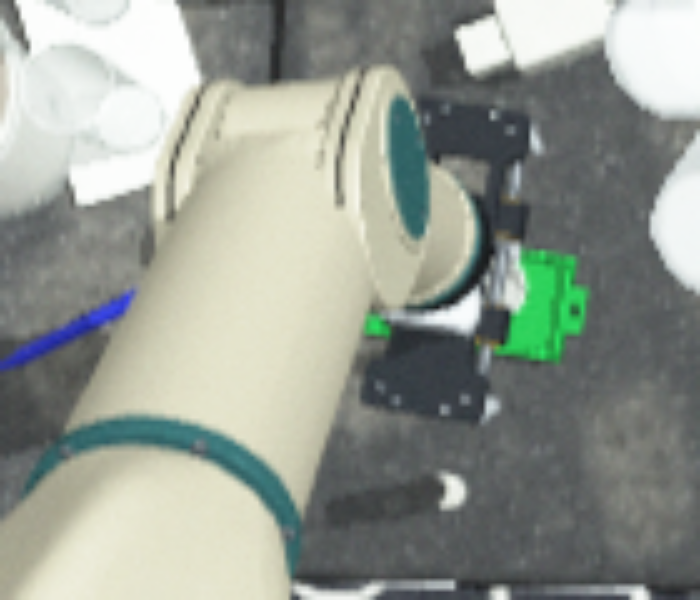

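```bash
python3 -m pendant '[[1,0,-0.03,-0.3,0],[1,0,-0.03,-0.43,0],[1,0,-0.03,-0.43,0],[1,0,-0.03,-0.43,0],[-1,0,-0.03,-0.43,0],[-1,0,-0.03,-0.43,0],[-1,0,-0.03,-0.43,0],[-1,0,-0.03,-0.43,0],[-1,0,-0.03,-0.43,0],[-1,0,-0.03,0.5,0],[-1,0,-0.03,1.5,0],[-1,0,-0.03,2.5,0],[-1,0,-0.03,3.5,0],[-1,-1,-1,3.7,0],[-1,-2,-2,3.7,0],[-1,-3,-3,3.7,0],[-1,-3.2,-4,3.7,0],[-1,-3.2,-5,3.7,0],[-1,-3.2,-5,3.7,0],[-1,-3.2,-5,3.7,0]]'
python3 - <<'E'
from h import *
np.set_printoptions(precision=4,suppress=True,linewidth=150)
ps={}
for n in("side","top"):
    p,d=snapshot(n);cv2.imwrite(f"pics/{n}19.png",p[:,:,::-1]);ps[n]=(p,d.astype(float))
print(observe()['position'])
v,u=np.mgrid[0:420,0:560]
a=np.array([.126,.992]);b=np.array([.992,-.126])
for n,(p,d) in ps.items():
    P=w(n,u,v,d);x,y,z=P[...,0],P[...,1],P[...,2]
    for nm,c,zr,t in[("vw",(.588,.350),.050,(.584,.318)),("cr",(.58,.286),.026,(.584,.318)),("vk",(.455,.323),.05,(.455,.323)),("dr",(.5857,-.2495),.055,(.5775,-.313)),("vb",(.5775,-.313),.052,(.5775,-.313)),("st",(.569,-.376),.028,(.5775,-.313))]:
        Q=P[(d>0)&(z>zr)&(z<.08)&(np.hypot(x-c[0],y-c[1])<.03)]
        if len(Q)<4: print(n,nm,len(Q));continue
        m=(Q.min(0)+Q.max(0))/2; e=m[:2]-t
        print(n,nm,len(Q),"ctr",m,"ztop",np.percentile(Q[:,2],[50,95]),"tray x,y",e@b,e@a)
E
```

```text
time: 35.33
position: [0.4206, 0.0377, 0.2202]
ee_rot: [[0.992, 0.001, 0.126], [-0.126, 0.001, 0.992], [0.0, -1.0, 0.001]]
contact_force: [-0.6, -0.1, -0.4]
finger_gap: 0.0939
[0.4206 0.0386 0.2199]
side vw 13 ctr [0.5849 0.3475 0.0558] ztop [0.0551 0.0607] tray x,y -0.002848734638330588 0.029417267334519413
side cr 64 ctr [0.5815 0.2832 0.032 ] ztop [0.0321 0.0362] tray x,y 0.0019440484902335992 -0.034870942855350424
side vk 28 ctr [0.4561 0.3224 0.0557] ztop [0.0567 0.0596] tray x,y 0.0011264096886068903 -0.00045840308199016246
side dr 90 ctr [ 0.5853 -0.2495  0.0627] ztop [0.0653 0.0687] tray x,y -0.0002758534267837849 0.06402247474445465
side vb 83 ctr [ 0.5795 -0.3112  0.0579] ztop [0.0606 0.063 ] tray x,y 0.0017650915132663323 0.0019894724268791717
side st 128 ctr [ 0.5648 -0.376   0.0339] ztop [0.0366 0.0382] tray x,y -0.00470140975876595 -0.06406157088928423
top vw 39 ctr [0.5864 0.3504 0.0584] ztop [0.0607 0.0656] tray x,y -0.0016791531560862534 0.03242629376273565
top cr 48 ctr [0.5786 0.2846 0.0322] ztop [0.0321 0.0351] tray x,y -0.0011477479965878903 -0.03380730951593374
top vk 36 ctr [0.4538 0.324  0.0575] ztop [0.0577 0.0612] tray x,y -0.0012820090706421308 0.0008949443896901621
top dr 50 ctr [ 0.5856 -0.2447  0.0637] ztop [0.0655 0.0692] tray x,y -0.0005368097142868082 0.06877717158020008
top vb 40 ctr [ 0.5778 -0.3117  0.0591] ztop [0.0607 0.0639] tray x,y 9.945314459571628e-05 0.001352800529370666
top st 103 ctr [ 0.5683 -0.3763  0.0352] ztop [0.0355 0.0393] tray x,y -0.0011539263852785233 -0.0639085536662878
```

View pics/side19.png

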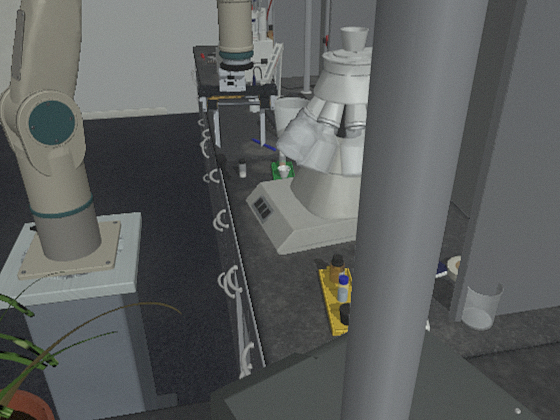

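View pics/top19.png

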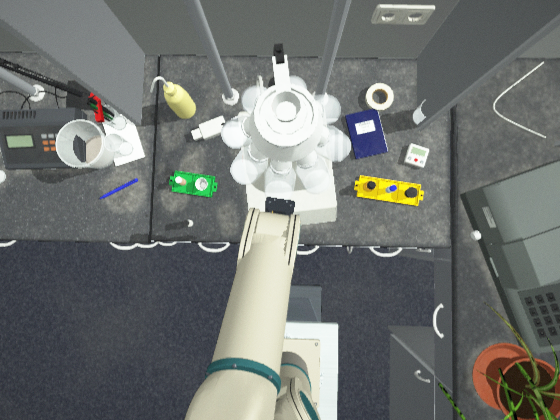

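All five things stand centred in their compartments: in the top view the white vial and crucible are at about (180,182) and (201,184), and dropper, blue vial and stopper at about (371,185), (392,188) and (411,193). The spare vial has not moved and the arm is clear.

```bash
python3 - <<'E'
from workcell import *
print(finish_job(), observe()['time'])
E
```

```text
the job is handed in; nothing more can be done
the job is handed in; nothing more can be done
```

Both kits are made up and the job is handed in; no verdict was reported. Each thing was picked once and placed without a slip.

- **Yellow tray:** the dropper bottle is in the +y compartment, the blue-capped vial in the middle and the stopper in the −y one.
- **Green tray:** the white-capped vial is in the +y compartment and the crucible in the −y one.

**Last checks (both cameras, at about 35 s of the 152 s):**
- All five measure within about 5 mm of their compartment centres, against the 21 mm allowed. The two views disagree by up to 5 mm, worst on the dropper in y and the stopper in x.
- Their tops sit about 4 mm higher than they would on the worktop, so they stand on the compartment floors. They look upright in both views; I did not measure tilt.
- The spare black-capped vial reads within 1 mm of where each camera first saw it.
- The gripper is open and clear of everything. No check failed.

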